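# Hold the calibration blade in the reader's slot

## Robot

A 7-joint arm with a two-finger parallel gripper is mounted at the origin on a cart in front of the work surface, level with it; the furniture and walls round the work are solid. World frame = base frame: x ahead of the robot, y to its left, z up, the work surface at z = 0. Lengths are in mm, angles in rad, forces in N, time in s.
With the tool pointing down it reaches from about 425 to 1025 mm from the base axis. Payload 9.4 kg.
Tool frame: the origin (TCP) lies at the centre of the arm's flange, where the gripper is bolted on; the fingertips stand 173 mm ahead of it and the grasp point (between the pads) lies 155 mm ahead of it (env.tip_extent is the distance from the TCP to the fingertips, in mm); z points along the fingers, y is the line along which they close (so a half turn about z gives the same grasp; the last joint's range is limited). The gripper opens to 85 mm and grips with 20 to 120 N. Pads are 22 mm wide; open, the fingers measure 114 mm over their backs; the gripper's body (76 mm by 85 mm) begins 54 mm behind the grasp point. The pads swing forward as they close: fully open they stand 13 mm farther back than shut.
Start: joints at [1.1, 0.599, -0.003, 1.599, 0.002, 0.943, -0.08], TCP at [278.181, -669.507, 404.675] pointing down, gripper open.
Joint ranges: [-2.57, 2.57], [-0.35, 1.97], [-1.29, 1.29], [0.11, 2.56], [-1.05, 4.19], [0.11, 1.86], [-2.63, 2.63]. Speed limits (rad/s): [2.22, 2.22, 3.01, 3.01, 3.14, 3.14, 3.14].

## Interface

Orientations are given as a unit quaternion [w, x, y, z].
In Python, from bench import env gives the robot as it stands.
- The arm moves only by the tool drive_tool, never from a script. Its arguments are lists of equal length, an entry for each row: "delta_pos": the shift along the world's x, y, z in cm, a list of three; "roll": the turn about the world's z in rad. A call has 1 to 20 rows; each row is the pose to reach, as a shift and turn from the pose commanded when the call began; what a row does not reach only later rows make up. A row lasts 1/8 s, in which the tool goes at most 62.5 mm and 10.7 degrees, less where a joint would pass 70% of its speed; a pose out of reach is approached as far as the arm can. A call with a gripper value outside its range is refused whole. "gripper" is the closure, from 0 (fully open) to 1 (shut), set as the call begins (left out, the last holds). The fingers move at their own pace and stop on an object; "force" is the grip in N (left out, the last holds). Time passes only in rows, so rows that repeat a pose let the fingers close. It gives the time, the measured TCP pose, the force, the opening and the grip force at its end, in the units of the state.
- env.state(): the state, without advancing time (a new reading comes with each control period).
- env.get_image(name): name is "scene" or "top"; returns the picture (420x560x3 uint8, red, green, blue); there is no depth.
- env.camera_info(name): a dict with "mtx" (3x3 intrinsics, pixels), "camera_from_world" (4x4, takes a point from world to camera coordinates). Camera axes: x right, y up, looking along -z (the intrinsics and any distortion apply to the point x, -y, -z); pixel columns grow to the right and rows downward; lengths in mm; the calibration is good to about 2 mm. A picture is of the moment at which its call begins. camera_info takes no time and is no camera call.
- env.hand_in(): hands the job in; it is judged then, once.
Trained networks look in the newest picture that a camera, given by its name, has taken for a name from the list of things; names that differ only in an ending like _2 or _b are one class to them, and where a whole thing is asked for, a point or a joint stands for the part that bears it (a point fixed in the world has none). Each returns a list of dicts, best first, with "conf" (0 to 1); they miss things now and then, are a little off and sometimes report something else, mostly with a low value. They report only what shows in the picture. A call takes as long as a camera call.
- env.spot_in(thing, camera): "point" ([column, row] in pixels, amid what is visible of it).
- env.landmark_of(thing, camera): "point" ([column, row] in pixels: a listed point, or the origin of a listed thing).
The state is a dict: "time_s": time; "joints": joint angles; "dq": joint speeds; "effort": joint torques, N m; "eef_pos": TCP position; "tool_rot": TCP orientation; "ft_force": force on the tool from outside, world axes, zero at the start; "moment": the same for the moment, N m; "gripper_width": finger opening in mm; "finger_force": force on a finger pad.
Only numpy, scipy, OpenCV 4.12 (cv2) and the standard library are available. Lean on these libraries where they do the work, as an engineer would, in place of code of your own. Each camera call takes 0.05 s, during which the arm holds its last target. There are 200 camera calls.

## Task

Open the bench reader: lift its hinged cover by the knob all the way back until it rests on its stop, and leave it open. Then take the calibration blade out of its stand by the grip block and pass the blade down through the slot in the reader's deck. Finish while still holding it there upright, the underside of the grip block hovering about 15 mm above the deck and not resting on it, with neither of the two standing vials knocked over on the way.

Things in the scene. Friction and masses are not known exactly. Their poses are not given: they have to be found in the camera images.
- reader: fixed white box, origin under its middle: 150 mm along its x (front to back; the front, -x, looks towards the robot), 120 mm along y, 105 mm high, walls 5 mm. A flat aluminium deck, 6 mm thick, fills it 12 mm below the rim (top 93 mm above the table); below the deck it is hollow for 82 mm. The grey cover closes over the rim. A tall fixed retort stand stands behind it to the left: swing clear of it
- slot (a point): middle of the slot in the reader's deck, at the deck's top surface (93 mm above the table); has the reader's axes and yaw. The slot goes right through the deck, 40 mm long along x and 10 mm wide along y, and lies 20 mm in front of the reader's middle; hidden while the cover is shut
- cover_hinge (a point): on the hinge line of the cover, at the middle of the reader's rear top edge, 95 mm behind the slot's middle and 12 mm higher; the hinge axis is the reader's y
- cover_handle (a point): middle of the head of the black knob on the cover (grey plate, 150 x 120 x 8 mm, about 0.15 kg, hinged at the rear). On the closed cover the knob stands upright, 30 mm behind the front edge: head 28 mm in diameter, 16 mm high, on a 12 mm stem; its middle is 35 mm above the cover's outer face, 120 mm in front of the hinge line and 43 mm above it. It turns with the cover
- cover (a joint): angle of the cover in rad: 0 closed, 2.0 on its stop, leaning back past upright. Below about 1.2 it falls shut when let go, beyond about 1.5 it falls back on its stop; the hinge is nearly free
- blade_grip (a point): middle of the white ribbed grip block of the calibration blade: 44 mm along its x, 16 mm along y, 36 mm high. Below it is a flat aluminium blade, 36 mm along x, 8 mm thick along y, 66 mm long, with a half-round foot; about 60 g, 102 mm high in all. Site axes = blade axes; the blade fits the slot either way round (half a turn about z)
- blade_foot (a point): middle of the foot (lowest point) of the blade, 84 mm below the grip block's middle and 66 mm below the block's underside
- stand: grey stand fixed to the table, 80 mm along x, 50 mm along y, 50 mm high on a base of 94 x 64 x 8 mm; origin under its middle. The blade stands loosely in its pocket (40 x 11 mm, long along the stand's x, 40 mm deep, floor 10 mm above the table), so the grip block's underside is 26 mm above the stand's top
- vial_a: standing glass vial with white screw cap, 24 mm in diameter, 54 mm high, origin under its middle; stands loose between the blade's stand and the reader, behind the balance
- vial_b: standing glass vial with dark screw cap, 24 mm in diameter, 54 mm high, origin under its middle; stands loose to the left of the blade's stand

How it is judged (in metres and radians):
On the way, in this order (a step that is already met when the one before it is completed fails the run):
1. the cover is open on its stop (value of joint cover above 1.9 rad), for 0.2 s.
2. the blade is lifted clear of its stand by the gripper (z of blade_foot in the frame of stand above 0.06 m and contact force between the fingers and blade above 1 N), for 0.2 s.
At the end, for the whole second after the job is handed in: The cover is open on its stop (over 1.85 rad); the gripper still holds the blade, at rest and upright (within 7 degrees) in the deck's slot, its foot 36 to 61 mm below the deck's top, so that the grip block hovers 5 to 30 mm above the deck and rests on nothing; both vials stand (value of joint cover above 1.85 rad and z of blade_foot in the frame of slot between -0.061 and -0.036 m and horizontal distance between blade_foot and slot below 0.008 m and angle between blade's own z axis and vertical below 0.12 rad and contact force between the fingers and blade above 1 N and linear speed of blade below 0.02 m/s and angle between each of vial_a, vial_b's own z axis and vertical below 0.3 rad); the arm keeps its last pose, push and grip.
It fails at once if a vial is knocked over (angle between any of vial_a, vial_b's own z axis and vertical above 0.6 rad).
It also fails if it takes over 64 s, if anything falls off the work surface, if the arm or the gripper's body presses on something with over 40 N, if the wrist force passes 120 N, or if a joint passes its speed limit or range.

## Working session

There is one attempt and no reset: what is moved stays moved. The work goes in short steps, Python scripts to look and compute and a tool call to move; the robot and the scene stay as the last step left them, time stands still between calls to the robot, and variables do not carry over. Pictures are saved under pics/ and viewed, at most 10 in all, crops included, and the job is handed in when it is done.

Besides the shell and the picture viewer there is one more tool, called after ">>>" by a JSON object that holds its "api" and its "payload". drive_tool: Moves the arm, as the interface text tells. Its arguments: {"type":"object","properties":{"delta_pos":{"type":"array"},"roll":{"type":"array"},"gripper":{"type":"number"},"force":{"type":"number"}},"required":["delta_pos","roll"]}

```bash
mkdir -p pics; ls; cat > h.py <<'E'
from bench import env
import numpy as np, cv2
def snap(c,f=None):
    im=env.get_image(c)
    if f: cv2.imwrite('pics/'+f,im[:,:,::-1])
    return im
def ray(c,p):
    i=env.camera_info(c);M=np.array(i['camera_from_world']);K=np.array(i['mtx'])
    v=np.linalg.inv(K)@[p[0],p[1],1]; v=np.array([v[0],-v[1],-v[2]])
    R=M[:3,:3];return -R.T@M[:3,3],R.T@v
def atz(c,p,z):
    o,d=ray(c,p);return o+d*(z-o[2])/d[2]
def tri(p1,c1,p2,c2):
    a,u=ray(c1,p1);b,v=ray(c2,p2);u/=np.linalg.norm(u);v/=np.linalg.norm(v)
    s=np.linalg.lstsq(np.c_[u,-v],b-a,rcond=None)[0];x=a+u*s[0];y=b+v*s[1]
    return (x+y)/2,np.linalg.norm(x-y)
def proj(c,P):
    i=env.camera_info(c);M=np.array(i['camera_from_world']);q=M[:3,:3]@P+M[:3,3]
    q=np.array(i['mtx'])@[q[0],-q[1],-q[2]];return q[:2]/q[2]
E
python3 - <<'E'
from h import *
snap('scene','s0.png');snap('top','t0.png')
for c in('scene','top'):
    i=env.camera_info(c);print(c,ray(c,(280,210)),{k:v for k,v in i.items() if k not in('camera_from_world','mtx')})
for t in['reader','cover_handle','cover_hinge','blade_grip','blade_foot','stand','vial_a','vial_b','slot']:
    r={c:env.landmark_of(t,c) for c in('scene','top')}
    print(t,{c:[(np.round(x['point']),round(x['conf'],2)) for x in r[c][:3]] for c in r})
    if r['scene'] and r['top']: print(tri(r['scene'][0]['point'],'scene',r['top'][0]['point'],'top'))
print(env.state())
E
```

```text
pics
scene (array([-329.56843625,  893.19415617,  899.9955458 ]), array([ 0.59246421, -0.59134363, -0.54713794])) {}
top (array([ 280.91023392,   29.25158838, 1817.98551224]), array([ 0.13552799,  0.00268496, -0.99077657])) {}
reader {'scene': [(array([378., 205.]), 0.67)], 'top': [(array([382., 239.]), 0.72)]}
(array([ 437.72506492, -318.65541475,    2.68268685]), np.float64(8.05314561805862))
cover_handle {'scene': [(array([378., 169.]), 0.92), (array([209., 242.]), 0.53)], 'top': [(array([377., 239.]), 0.79)]}
(array([ 424.74028167, -272.25182844,  155.42768596]), np.float64(6.318838772021306))
cover_hinge {'scene': [(array([391., 164.]), 0.58), (array([214., 267.]), 0.36)], 'top': [(array([411., 229.]), 0.57)]}
(array([ 459.24062034, -394.0404272 ,  110.20534373]), np.float64(1.372527586219647))
blade_grip {'scene': [(array([211., 244.]), 0.83)], 'top': [(array([217., 194.]), 0.48)]}
(array([568.84382915, 247.17164443,  81.00768672]), np.float64(3.4620902498375448))
blade_foot {'scene': [(array([216., 271.]), 0.89)], 'top': []}
stand {'scene': [(array([269., 223.]), 0.64), (array
[... 783 characters left out ...]
'joints': array([ 1.10032436,  0.59933963, -0.0025118 ,  1.59944558,  0.00179131,
        0.94289846, -0.07977882]), 'dq': array([ 0.00117079,  0.00043359,  0.00012925, -0.00058209,  0.00173582,
       -0.00026694,  0.00193759]), 'effort': array([ 2.56001849e-04, -7.76221633e+01,  1.56378832e+00, -2.58381879e+01,
        1.24310111e-02,  1.93917251e-03,  1.55431849e-05]), 'eef_pos': array([ 278.16512261, -669.49852845,  404.62959707]), 'tool_rot': array([-3.82597242e-05,  9.80675825e-01,  1.95639779e-01, -2.78342269e-05]), 'ft_force': array([-0.09314005,  1.01277139, -0.01528143]), 'moment': array([0.0164872 , 0.01622885, 0.04772233]), 'finger_force': 0.0, 'gripper_width': 85.62816250925756}
```

View pics/s0.png

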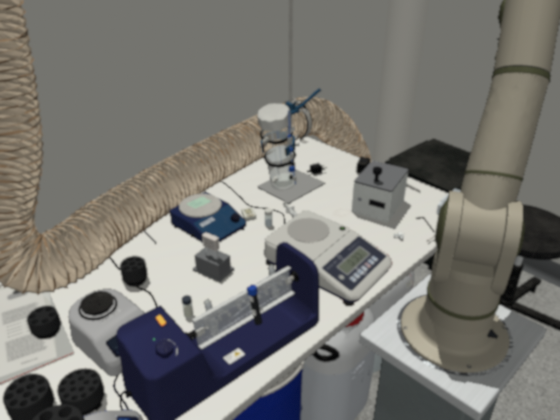

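View pics/t0.png

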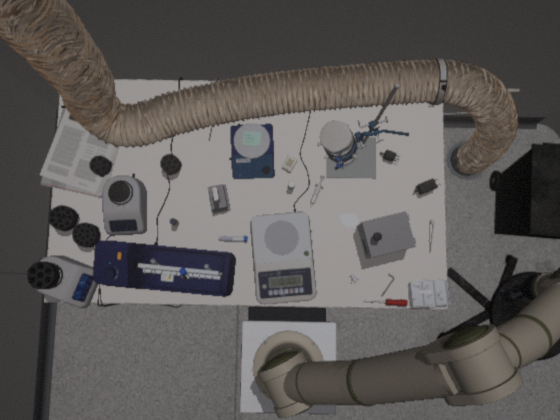

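The top view shows the reader at about (386,238) with its knob at (377,238), the blade and stand at (218,198), vial_a at (291,187) and vial_b at (174,222). The scene view agrees. I'll zoom in to get the yaws.

```bash
python3 - <<'E'
import cv2,numpy as np
t=cv2.imread('pics/t0.png');s=cv2.imread('pics/s0.png')
def crop(im,x,y,w,h): return cv2.resize(im[y:y+h,x:x+w],(400,300),interpolation=cv2.INTER_CUBIC)
cv2.imwrite('pics/m0.png',np.vstack([np.hstack([crop(t,346,208,80,60),crop(t,190,175,60,45)]),np.hstack([crop(s,340,152,80,60),crop(s,180,225,60,45)])]))
E
```

```text
(no output)
```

View pics/m0.png

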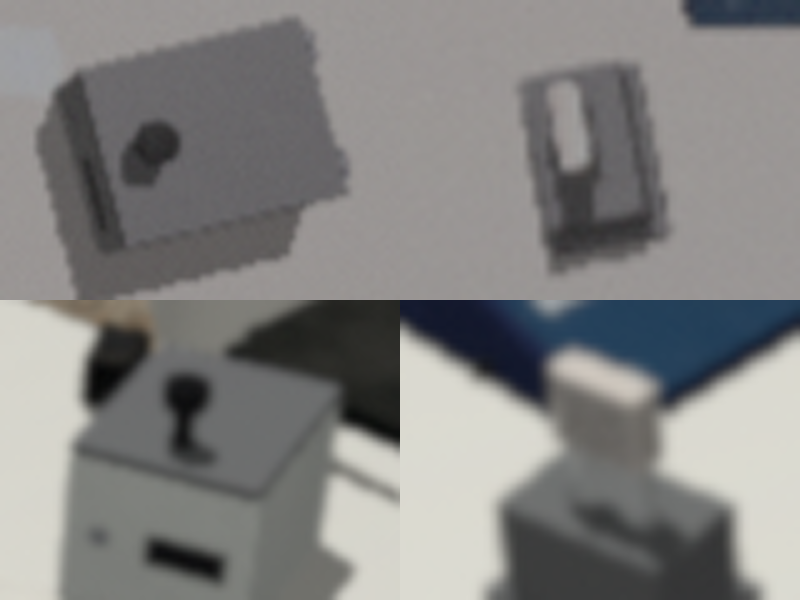

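```bash
cat > fit.py <<'E'
from h import *
from scipy.optimize import least_squares
def fit(obs,x0):
    def f(p):
        c,s=np.cos(p[2]),np.sin(p[2]);r=[]
        for cam,l,px in obs: r+=list(proj(cam,np.array([p[0]+c*l[0]-s*l[1],p[1]+s*l[0]+c*l[1],l[2]]))-px)
        return r
    o=least_squares(f,x0,loss='soft_l1');return o.x,np.round(np.reshape(f(o.x),(-1,2)),1)
E
python3 - <<'E'
from fit import *
FL,FR,RL,RR=(-75,60,113),(-75,-60,113),(75,60,113),(75,-60,113);KN=(-45,0,148)
T=lambda a,b:(346+a/5-.4,208+b/5-.4); S=lambda a,b:(340+a/5-.4,152+b/5-.4)
ob=[('top',FL,T(78,70)),('top',FR,T(125,250)),('top',RR,T(347,190)),('top',RL,T(300,17)),('top',KN,T(158,143)),
('scene',FL,S(75,145)),('scene',FR,S(262,195)),('scene',RR,S(340,84)),('scene',RL,S(160,50)),('scene',KN,S(187,90))]
for o in(ob,ob[:5],ob[5:]):
    p,r=fit(o,[440,-320,-1.3]);print(np.round(p,3),r.tolist())
T=lambda a,b:(190+(a-400)/6.667-.4,175+b/6.667-.4);S=lambda a,b:(180+(a-400)/6.667-.4,225+(b-300)/6.667-.4)
# block top z=112, bottom 76
ob=[('top',(22,0,112),T(567,80)),('top',(-22,0,112),T(575,174)),
('scene',(22,0,112),S(562,350)),('scene',(-22,0,112),S(652,382))]
for o in(ob,ob[:2],ob[2:]):
    p,r=fit(o,[568,247,.15]);print('blade',np.round(p,3),r.tolist())
ob=[('top',(40,25,50),T(525,84)),('top',(40,-25,50),T(625,65)),('top',(-40,-25,50),T(650,212)),
('scene',(-40,25,50),S(657,560)),('scene',(40,25,50),S(502,510)),('scene',(-40,-25,50),S(733,505))]
for o in(ob,ob[:3],ob[3:]):
    p,r=fit(o,[568,247,.15]);print('stand',np.round(p,3),r.tolist())
for n,c,p,z in[('va','top',(291,187),50),('va','scene',(269,215),50),('vb','top',(174,222),50),('vb','scene',(187,299),50),('retbase','top',(351,158),0),('retbase','scene',(291,186),0),('rettop','top',(396,88),300)]: print(n,np.round(atz(c,p,z)))
E
```

```text
[ 442.648 -318.201   -1.302] [[-0.6, -0.0], [-0.0, -0.3], [0.1, 0.1], [-0.9, -0.8], [-0.8, -0.1], [-0.6, -0.7], [0.5, -0.7], [1.1, -0.2], [0.6, -2.1], [0.7, 0.5]]
[ 441.839 -319.647   -1.311] [[-0.0, -0.0], [0.2, -0.2], [0.4, 0.6], [-0.2, -0.3], [-0.4, 0.0]]
[ 441.936 -314.384   -1.291] [[-1.0, 0.0], [0.3, -0.2], [0.4, 0.1], [-0.2, -1.6], [0.3, 1.1]]
blade [5.67375e+02 2.48528e+02 1.77000e-01] [[-0.5, -0.2], [0.2, -1.3], [0.7, 0.1], [0.2, 1.0]]
blade [5.6492e+02 2.4790e+02 1.1700e-01] [[0.0, 0.5], [-0.0, -0.5]]
blade [5.69850e+02 2.47848e+02 2.47000e-01] [[-0.1, -0.1], [0.1, 0.1]]
stand [5.65786e+02 2.49384e+02 1.91000e-01] [[-0.4, -0.9], [-0.9, -0.6], [-0.9, 0.2], [0.5, 1.3], [0.2, -1.9], [1.3, -0.5]]
stand [5.64167e+02 2.46454e+02 2.17000e-01] [[0.2, -0.2], [-0.4, -0.2], [0.2, 0.4]]
stand [5.65479e+02 2.52889e+02 2.38000e-01] [[0.3, 1.7], [-0.9, -0.7], [0.4, -0.4]]
va [603.  -2.  50.]
va [595.  16.  50.]
vb [476. 392.  50.]
vb [477. 400.  50.]
retbase [ 720. -214.    0.]
retbase [ 723. -210.    0.]
rettop [ 865. -309.  300.]
```

>>> {"api": "drive_tool", "payload": {"delta_pos": [[1.5, 4, 0], [3.3, 8.5, 0], [5, 13, 0], [7, 18, 0], [9, 23, -1], [10.5, 28, -2], [12.5, 33, -3], [14, 37, -4], [15.2, 39.4, -4.2], [15.2, 39.4, -4.2], [15.2, 39.4, -4.2]], "roll": [0.15, 0.32, 0.5, 0.66, 0.83, 1.0, 1.15, 1.3, 1.44, 1.44, 1.44], "gripper": 0}}

```text
time_s: 2.38
eef_pos: [429.9, -276.3, 362.8]
tool_rot: [0.0, 0.609, 0.793, -0.0]
ft_force: [0.0, -0.8, -0.4]
gripper_width: 85.4
finger_force: 0.0
```

```bash
python3 - <<'E'
from h import *
import cv2
t=snap('top');s=snap('scene')
crop=lambda im,x,y:cv2.resize(im[y:y+75,x:x+100],(400,300),interpolation=cv2.INTER_CUBIC)
cv2.imwrite('pics/m1.png',np.hstack([crop(t,336,200),crop(s,330,120)])[:,:,::-1])
q=env.state();print(q['eef_pos'],q['tool_rot'],q['joints'])
for c in('scene','top'): print([(x['point'],x['conf']) for x in env.landmark_of('cover_handle',c)])
E
```

```text
[ 429.72274722 -276.61173898  362.76031577] [ 1.62245229e-04  6.09521202e-01  7.92769701e-01 -2.82544318e-04] [ 0.76996149  0.43149527 -0.41997825  2.10808685  0.28475716  0.6551053
  0.41645687]
[([378.1, 170.6], 0.62)]
[([379.1, 237.7], 0.61)]
```

View pics/m1.png

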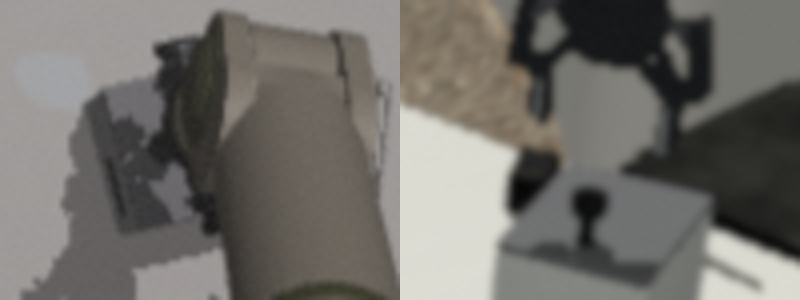

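```bash
python3 - <<'E'
from h import *
for P in[(429.7,-276.6,203),(429.7,-276.6,190),(430,-275,148),(429.7,-276.6,148)]: print(P,[proj(c,np.array(P)).round(1) for c in('scene','top')])
h=np.array([461.7,-390.9,105]);xr=np.array([.2626,-.9649,0]);z=np.array([0,0,1])
k0=None
for t in np.linspace(0,2.0,21):
    a=np.arctan2(43,-120)-t;k=h+np.hypot(120,43)*(np.cos(a)*xr+np.sin(a)*z)
    if k0 is None:k0=k
    print(round(t,1),np.round((k-k0)/10,1).tolist())
E
```

```text
(429.7, -276.6, 203) [array([380.2, 153.3]), array([380.2, 234.9])]
(429.7, -276.6, 190) [array([379.7, 157.3]), array([379.4, 235.3])]
(430, -275, 148) [array([377.9, 170.2]), array([376.5, 236.3])]
(429.7, -276.6, 148) [array([378.3, 170. ]), array([377. , 236.4])]
0.0 [0.0, 0.0, 0.0]
0.1 [0.1, -0.5, 1.2]
0.2 [0.3, -1.1, 2.3]
0.3 [0.5, -1.7, 3.4]
0.4 [0.7, -2.5, 4.3]
0.5 [0.9, -3.4, 5.2]
0.6 [1.2, -4.4, 6.0]
0.7 [1.5, -5.4, 6.7]
0.8 [1.8, -6.5, 7.3]
0.9 [2.1, -7.6, 7.8]
1.0 [2.4, -8.8, 8.1]
1.1 [2.7, -10.0, 8.3]
1.2 [3.1, -11.3, 8.4]
1.3 [3.4, -12.5, 8.4]
1.4 [3.7, -13.7, 8.3]
1.5 [4.1, -14.9, 8.0]
1.6 [4.4, -16.1, 7.6]
1.7 [4.7, -17.2, 7.0]
1.8 [5.0, -18.3, 6.4]
1.9 [5.2, -19.2, 5.7]
2.0 [5.5, -20.2, 4.8]
```

>>> {"api": "drive_tool", "payload": {"delta_pos": [[0, 0.1, -2], [0, 0.1, -4], [0, 0.1, -6], [0, 0.1, -6]], "roll": [0, 0, 0, 0]}}

```text
time_s: 3.08
eef_pos: [429.7, -274.8, 301.7]
tool_rot: [-0.001, 0.609, 0.793, -0.0]
ft_force: [-0.4, 0.3, -0.1]
gripper_width: 85.3
finger_force: 0.0
```

>>> {"api": "drive_tool", "payload": {"delta_pos": [[0, 0, 0], [0, 0, 0], [0, 0, 0], [0, 0, 0], [0, 0, 0], [0, 0, 0]], "roll": [0, 0, 0, 0, 0, 0], "gripper": 1, "force": 25}}

```text
time_s: 3.82
eef_pos: [431.1, -274.3, 303.5]
tool_rot: [0.001, 0.608, 0.794, 0.001]
ft_force: [2.9, 2.0, 7.3]
gripper_width: 26.7
finger_force: 24.5
```

>>> {"api": "drive_tool", "payload": {"delta_pos": [[0.1, -0.5, 1.2], [0.3, -1.1, 2.3], [0.5, -1.7, 3.4], [0.7, -2.5, 4.3], [0.9, -3.4, 5.2], [1.2, -4.4, 6.0], [1.5, -5.4, 6.7], [1.5, -5.4, 6.7]], "roll": [0, 0, 0, 0, 0, 0, 0, 0]}}

```text
time_s: 4.82
eef_pos: [445.5, -328.6, 370.5]
tool_rot: [0.0, 0.608, 0.794, 0.0]
ft_force: [3.2, 5.7, 2.2]
gripper_width: 26.9
finger_force: 25.7
```

Small forces and the knob is still held. I'll continue the arc from 0.7.

>>> {"api": "drive_tool", "payload": {"delta_pos": [[0.3, -1.1, 0.6], [0.6, -2.2, 1.1], [0.9, -3.4, 1.4], [1.2, -4.6, 1.6], [1.6, -5.9, 1.7], [1.9, -7.1, 1.7], [2.2, -8.3, 1.6], [2.6, -9.5, 1.3], [2.6, -9.5, 1.3]], "roll": [0, 0, 0, 0, 0, 0, 0, 0, 0]}}

```text
time_s: 5.95
eef_pos: [471.1, -425.1, 382.5]
tool_rot: [0.0, 0.609, 0.793, -0.0]
ft_force: [1.9, -0.6, 7.5]
gripper_width: 26.6
finger_force: 26.3
```

>>> {"api": "drive_tool", "payload": {"delta_pos": [[0.3, -1.2, -0.4], [0.6, -2.3, -1.0], [0.9, -3.4, -1.6], [1.1, -4.3, -2.3], [1.4, -5.2, -3.1], [1.4, -5.2, -3.1], [1.4, -5.2, -3.1]], "roll": [0, 0, 0, 0, 0, 0, 0]}}

```text
time_s: 6.82
eef_pos: [484.7, -476.6, 351.4]
tool_rot: [0.0, 0.609, 0.793, -0.001]
ft_force: [0.1, -5.5, 4.8]
gripper_width: 26.7
finger_force: 26.6
```

```bash
python3 - <<'E'
from h import *
t=snap('top');s=snap('scene')
crop=lambda im,x,y:cv2.resize(im[y:y+75,x:x+100],(400,300),interpolation=cv2.INTER_CUBIC)
cv2.imwrite('pics/m2.png',np.hstack([crop(t,346,200),crop(s,330,120)])[:,:,::-1])
E
```

```text
(no output)
```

View pics/m2.png

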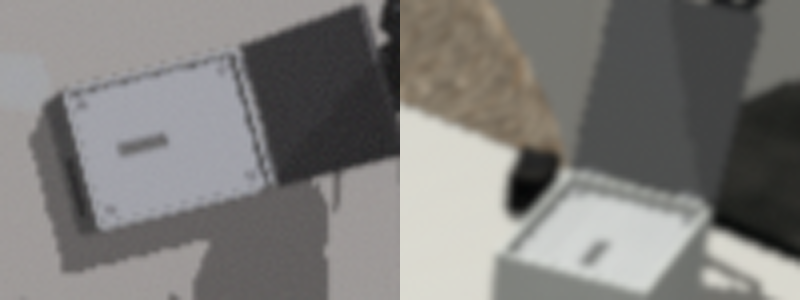

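>>> {"api": "drive_tool", "payload": {"delta_pos": [[0, 0, 0], [0, 0, 0], [0, 0, 0], [0.1, -0.4, 1], [0.3, -1, 4], [0.3, -1, 8], [0.2, -1, 13]], "roll": [0, 0, 0, 0, 0, 0, 0], "gripper": 0}}

```text
time_s: 7.8
eef_pos: [487.0, -485.6, 482.9]
tool_rot: [-0.001, 0.608, 0.794, 0.0]
ft_force: [0.9, 0.2, -1.0]
gripper_width: 85.6
finger_force: 0.0
```

>>> {"api": "drive_tool", "payload": {"delta_pos": [[-0.5, 4, 1], [-1.2, 9, 1], [-2, 15, 1], [-3, 21, 1], [-4, 27, 1], [-3, 33, 1], [-1, 39, 1], [1, 45, 1], [3, 51, 0], [5, 57, -2], [6, 63, -5], [7.3, 68, -9], [7.9, 73.5, -14], [7.9, 73.5, -15], [7.9, 73.5, -15], [7.9, 73.5, -15]], "roll": [0.05, 0.1, 0.2, 0.3, 0.4, 0.55, 0.7, 0.85, 1.0, 1.15, 1.3, 1.4, 1.485, 1.485, 1.485, 1.485]}}

```text
time_s: 9.8
eef_pos: [566.6, 248.9, 332.7]
tool_rot: [0.0, -0.088, 0.996, -0.0]
ft_force: [0.2, -0.2, -0.4]
gripper_width: 85.0
finger_force: 0.0
```

```bash
python3 - <<'E'
from fit import *
t=snap('top');s=snap('scene')
crop=lambda im,x,y,w,h:cv2.resize(im[y:y+h,x:x+w],(400,300),interpolation=cv2.INTER_CUBIC)
cv2.imwrite('pics/m3.png',np.vstack([np.hstack([crop(t,346,208,80,60),crop(s,340,152,80,60)]),np.hstack([crop(t,180,165,80,60),crop(s,170,200,100,75)])])[:,:,::-1])
print(tri((381.35,235.85),'top',(378.85,182.6),'scene'),atz('top',(381.35,235.85),93),atz('scene',(378.85,182.6),93))
q=env.state();print(q['eef_pos'],q['tool_rot'],q['joints'])
for c in('scene','top'):
  for n in('slot','blade_grip','cover_hinge'): print(n,c,[(x['point'],x['conf']) for x in env.landmark_of(n,c)[:2]])
E
```

```text
(array([ 437.63845689, -300.90231811,   91.54295718]), np.float64(1.7601225242141383)) [ 436.77817136 -301.11763804   93.        ] [ 436.95938046 -298.22135693   93.        ]
[566.71731362 248.41687068 333.1533275 ] [ 1.03868890e-03 -8.75982083e-02  9.96155335e-01 -1.50890771e-04] [ 0.00379151  0.67424576 -0.79066295  1.88259361  0.6324401   0.85235799
  0.63307031]
slot scene [([381.1, 181.9], 0.91)]
blade_grip scene [([210.5, 242.7], 0.78)]
cover_hinge scene [([393.1, 163.9], 0.69), ([268.2, 223.4], 0.63)]
slot top [([382.5, 238.8], 0.91)]
blade_grip top [([217.3, 192.4], 0.47)]
cover_hinge top [([412.5, 228.6], 0.79)]
```

View pics/m3.png

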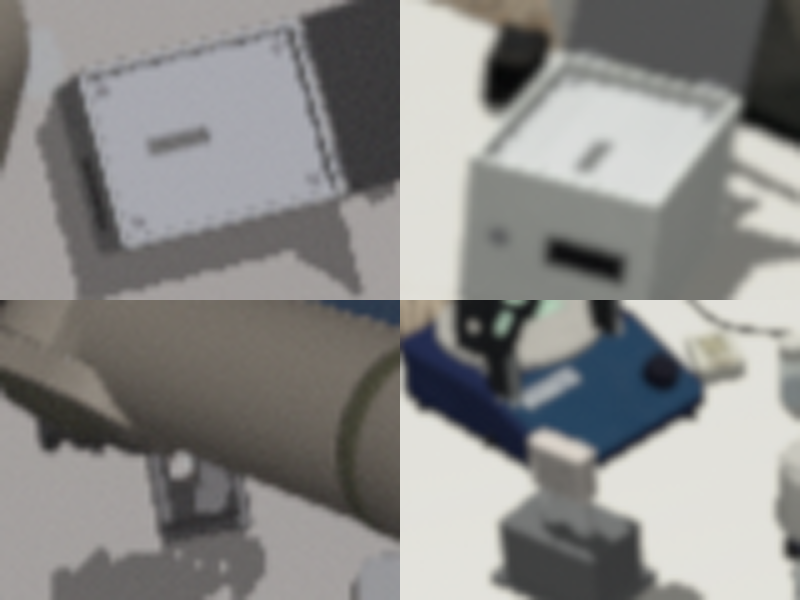

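>>> {"api": "drive_tool", "payload": {"delta_pos": [[0, 0, -2.5], [0, 0, -5], [0, 0, -7.5], [0, 0, -8], [0, 0, -8]], "roll": [0, 0, 0, 0, 0]}}

```text
time_s: 10.82
eef_pos: [566.2, 249.7, 252.0]
tool_rot: [-0.0, -0.089, 0.996, 0.0]
ft_force: [0.1, -0.2, 0.9]
gripper_width: 85.4
finger_force: 0.0
```

>>> {"api": "drive_tool", "payload": {"delta_pos": [[0, 0, 0], [0, 0, 0], [0, 0, 0], [0, 0, 0], [0, 0, 0], [0, 0, 0], [0, 0, 0]], "roll": [0, 0, 0, 0, 0, 0, 0], "gripper": 1, "force": 40}}

```text
time_s: 11.7
eef_pos: [566.2, 249.8, 252.0]
tool_rot: [0.0, -0.089, 0.996, 0.0]
ft_force: [-0.8, 1.0, 5.2]
gripper_width: 15.3
finger_force: 41.8
```

>>> {"api": "drive_tool", "payload": {"delta_pos": [[0, 0, 1], [0, 0, 4], [0, 0, 8], [0, 0, 12], [0, 0, 16], [0, 0, 18], [0, 0, 18], [0, 0, 18]], "roll": [0, 0, 0, 0, 0, 0, 0, 0]}}

```text
time_s: 12.7
eef_pos: [566.0, 248.9, 430.1]
tool_rot: [-0.001, -0.088, 0.996, -0.001]
ft_force: [-0.0, -0.2, -0.6]
gripper_width: 15.6
finger_force: 41.1
```

>>> {"api": "drive_tool", "payload": {"delta_pos": [[-0.5, -2, 0], [-1.5, -6, 0], [-2.5, -11, 0], [-4, -16, 0], [-5, -21, 0], [-6.2, -26, 0], [-7.4, -31, 0], [-8.6, -36, 0], [-9.8, -41, 0], [-11, -46, 0], [-12, -51, -1], [-12.8, -54, -3], [-12.9, -55, -5], [-12.9, -55, -5], [-12.9, -55, -5], [-12.9, -55, -5]], "roll": [-0.05, -0.15, -0.27, -0.4, -0.52, -0.65, -0.78, -0.9, -1.03, -1.16, -1.29, -1.4, -1.483, -1.483, -1.483, -1.483]}}

```text
time_s: 14.7
eef_pos: [437.4, -299.9, 382.4]
tool_rot: [0.0, 0.607, 0.795, 0.0]
ft_force: [-0.5, 0.8, -1.0]
gripper_width: 15.3
finger_force: 41.0
```

```bash
python3 - <<'E'
from fit import *
t=snap('top');s=snap('scene')
crop=lambda im,x,y:cv2.resize(im[y:y+75,x:x+50],(400,600),interpolation=cv2.INTER_CUBIC)
cv2.imwrite('pics/m4.png',np.hstack([crop(t,356,200),crop(s,355,130)])[:,:,::-1])
q=env.state();e=q['eef_pos'];print(e,q['tool_rot'],q['joints'],q['finger_force'])
print('expected grip/foot px',[(proj(c,e-[0,0,158]),proj(c,e-[0,0,242])) for c in('scene','top')], 'slot',[proj(c,np.array([437,-300,93])) for c in('scene','top')])
for c in('scene','top'):
  for n in('slot','blade_grip','blade_foot'): print(n,c,[(x['point'],x['conf']) for x in env.landmark_of(n,c)[:2]])
E
```

```text
[ 437.39326362 -300.05524522  382.33687025] [5.48966058e-04 6.06997072e-01 7.94703876e-01 5.84326090e-05] [ 0.83258859  0.43059782 -0.46237032  2.04658938  0.28509847  0.72423174
  0.45767563] 41.01640820503235
expected grip/foot px [(array([383.52390309, 143.30939663]), array([380.64210351, 168.67784878])), (array([389.23484173, 231.89802391]), array([383.8379787 , 234.36994242]))] slot [array([379.18602046, 182.38548741]), array([381.00976251, 235.77692708])]
slot scene [([379.4, 183.7], 0.56)]
blade_grip scene [([383.5, 141.0], 0.67)]
blade_foot scene [([379.9, 171.0], 0.77), ([402.2, 128.4], 0.44)]
slot top [([379.2, 235.3], 0.81)]
blade_grip top [([390.0, 227.4], 0.47)]
blade_foot top [([383.5, 235.6], 0.58)]
```

View pics/m4.png

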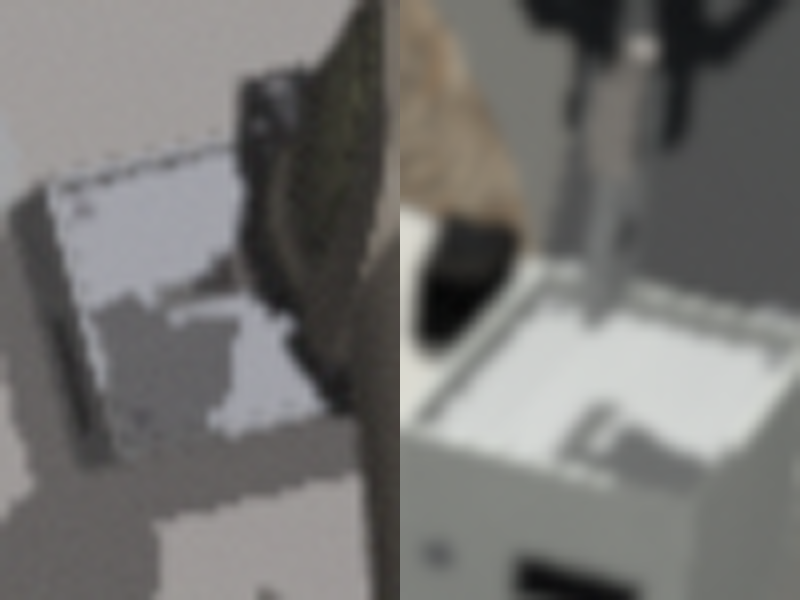

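```bash
python3 - <<'E'
from fit import *
m3=cv2.imread('pics/m3.png',0)
def cen(a,x,y,w,h,th):
    p=a[y:y+h,x:x+w];b=np.clip(th-p.astype(float),0,None);Y,X=np.mgrid[y:y+h,x:x+w]
    c=np.array([(X*b).sum(),(Y*b).sum()])/b.sum();C=np.cov(np.vstack([X.ravel(),Y.ravel()]),aweights=b.ravel());w_,v=np.linalg.eigh(C)
    return c,np.degrees(np.arctan2(v[1,1],v[0,1]))
a,an=cen(m3,138,115,84,50,150);pt=a/5-.4+[346,208];print('top',a,an,pt,atz('top',pt,93))
b,bn=cen(m3,560,130,70,55,150);ps=(b-[400,0])/5-.4+[340,152];print('sc',b,bn,ps,atz('scene',ps,93),tri(pt,'top',ps,'scene'))
im=cv2.imread('pics/m4.png')[:,400:]; im=cv2.resize(im,(800,1200))[:600*1]
f=lambda P:tuple(((proj('scene',np.array(P))-[355,130]+.5)*16).round().astype(int).tolist())
e=np.array([437.39,-300.06,382.34]);yaw=-1.31;X=np.array([np.cos(yaw),np.sin(yaw),0]);Y=np.array([-X[1],X[0],0])
def box(c,lx,ly,z0,z1,col):
    for z in(z0,z1):
        q=[c+X*sx*lx/2+Y*sy*ly/2+[0,0,z] for sx,sy in((1,1),(1,-1),(-1,-1),(-1,1))]
        cv2.polylines(im,[np.array([f(k) for k in q])],True,col,1)
    for sx in(1,-1):
        for sy in(1,-1):
            k=c+X*sx*lx/2+Y*sy*ly/2;cv2.line(im,f(k+[0,0,z0]),f(k+[0,0,z1]),col,1)
g=e-[0,0,158];box(g,44,16,-18,18,(0,0,255));box(g,36,8,-84,-18,(0,255,0))
s=np.array([437,-300,93]);
cv2.imwrite('pics/m5.png',im)
E
```

```text
top [178.63996603 140.60674267] 166.73113950822795 [381.32799321 235.72134853] [ 437.20167963 -301.04865817   93.        ]
sc [592.47126437 156.7100894 ] 131.49681561451513 [378.09425287 182.94201788] [ 437.37199058 -294.92350199   93.        ] (array([ 438.95775351, -300.65405255,   89.83588003]), np.float64(3.553467480157219))
```

View pics/m5.png

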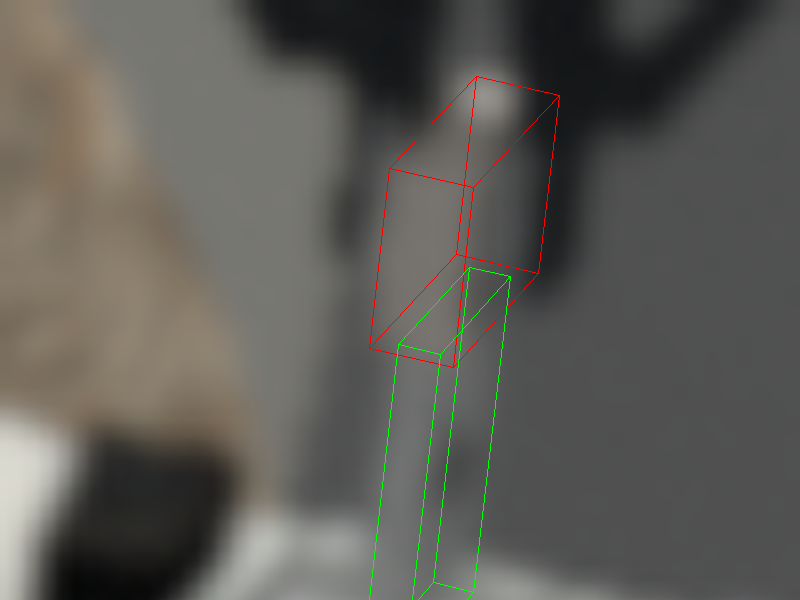

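>>> {"api": "drive_tool", "payload": {"delta_pos": [[0, 0, -2], [0, 0, -4], [0, 0, -4.5], [0, 0, -5], [0, 0, -5.4], [0, 0, -5.4]], "roll": [0, 0, 0, 0, 0, 0]}}

```text
time_s: 15.85
eef_pos: [437.2, -299.8, 327.7]
tool_rot: [-0.0, 0.607, 0.795, 0.0]
ft_force: [-1.0, 2.6, -1.9]
gripper_width: 15.4
finger_force: 41.0
```

>>> {"api": "drive_tool", "payload": {"delta_pos": [[0, 0, -0.5], [0, 0, -1], [0, 0, -1.5], [0, 0, -1.5]], "roll": [0, 0, 0, 0]}}

```text
time_s: 16.35
eef_pos: [437.1, -300.0, 312.3]
tool_rot: [-0.0, 0.607, 0.794, 0.0]
ft_force: [0.4, 4.3, -3.3]
gripper_width: 15.3
finger_force: 40.7
```

>>> {"api": "drive_tool", "payload": {"delta_pos": [[0, 0.1, -0.5], [0, 0.1, -1], [0, 0.1, -1.6], [0, 0.1, -2.2], [0, 0.1, -2.6], [0, 0.1, -2.6], [0, 0.1, -2.6]], "roll": [0, 0, 0, 0, 0, 0, 0]}}

```text
time_s: 17.23
eef_pos: [437.1, -299.5, 286.5]
tool_rot: [-0.0, 0.608, 0.794, -0.0]
ft_force: [-1.2, 4.5, -2.6]
gripper_width: 15.7
finger_force: 40.9
```

```bash
python3 - <<'E'
from fit import *
t=snap('top');s=snap('scene')
crop=lambda im,x,y,w,h:cv2.resize(im[y:y+h,x:x+w],(400,300),interpolation=cv2.INTER_CUBIC)
cv2.imwrite('pics/m6.png',np.vstack([np.hstack([crop(s,350,140,60,45),crop(s,340,110,100,75)]),np.hstack([crop(t,250,165,80,60),crop(t,150,190,80,60)])])[:,:,::-1])
q=env.state();print(q['eef_pos'],q['finger_force'],q['ft_force'])
for n in('blade_grip','slot'): print([(x['point'],x['conf']) for x in env.landmark_of(n,'scene')[:1]])
print(proj('scene',np.array([437.1,-299,128])))
E
```

```text
[ 437.07029893 -299.53990314  286.61853531] 40.92001676559448 [-1.25590558  3.12654079 -2.47027083]
[([379.7, 171.8], 0.66)]
[([379.4, 183.7], 0.77)]
[380.10519104 172.43488892]
```

View pics/m6.png

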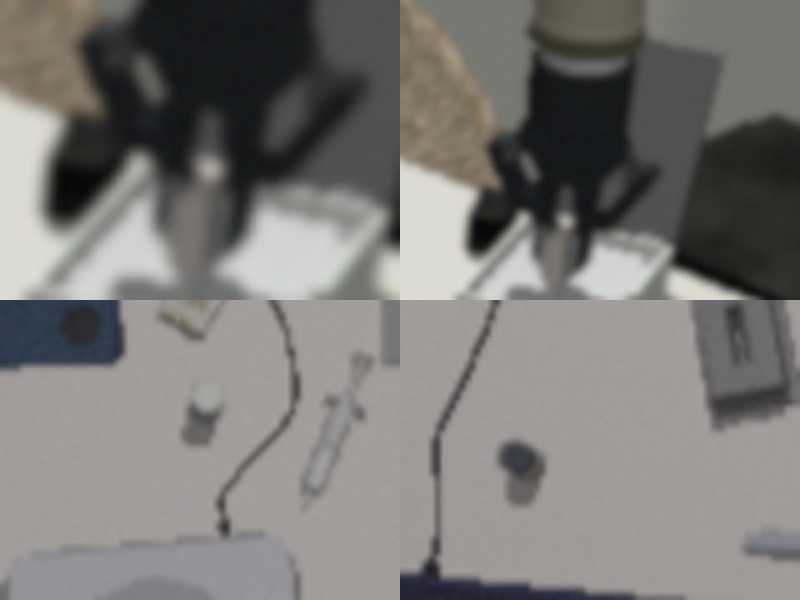

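The block hovers at the expected height (scene crop, about (190,225)), the cover is open, and both vials are standing. I'm handing in.

```bash
python3 -c "
from bench import env
print(env.hand_in())"
```

```text
the job is handed in; nothing more can be done
None
```

I handed the job in at about 17 s. The cover is open on its stop. The gripper holds the blade upright in the slot, with the grip block about 17 mm above the deck by my estimate. Both vials are standing. The hand-in gave no verdict back.

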